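Clamp the stud block, then hold the sprung tweezers at their mark around the stud

TASK

Turn the vise's crank clockwise until its jaw holds the block with the grooved stud tight, then let go of the crank and pick up the sprung tweezers by their grip plates. Bring their tips level to either side of the stud at its groove, touching neither stud nor block, and squeeze until the pointer stands between the two posts on the gauge bar, so that a clip could be fitted. Finish while holding them so, off the rest, with the gap steady; do not put them down or let go, and leave the other things on the bench where they are.

Things in the scene. Friction and masses are not known exactly. Their poses are not given: they have to be found in the camera images.
- vise: Small bench vise, bolted down (place and yaw vary). Origin: underside, below the middle of the clamped block. Its x axis runs along the clamping line from the fixed jaw (face at x = -20 mm) to the crank end. Base plate 215 x 76 mm from x = -60 mm, its top (the bed) at 15 mm; jaws 64 mm wide, tops 42 mm above the bench.
- jaw: The vise's sliding jaw, a 20 mm thick steel block. Origin: lower middle of its clamping face, on the bed. It slides towards the fixed jaw (vise -x) by 5 mm per radian of crank.
- crank (a joint): Crank angle (rad) about a vertical axis on the vise's drive box. Grows as it is turned clockwise seen from above, which closes the jaw; the block is tight at about 4.1. Starts at 0.8 to 2.4. Turning takes about 3 N at the knob; it stays where left and goes stiff once the block is tight against both jaws: a push of 6 to 12 N at the knob then clamps it.
- crank_knob (a point): Middle of the crank's upright black round knob, 18 mm across, which spins freely on its pin (no need to turn the hand): it reaches from 44 to 82 mm above the bench (crank arm, 16 mm wide, right beneath it) and this point lies at 63 mm. It circles 40 mm from the pivot.
- crank_pivot (a point): Point on the crank's vertical axis (at 63 mm), 115 mm from the vise's origin along vise x.
- hub: Loose aluminium block 40 x 40 x 30 mm standing on the vise bed between the open jaws, with an upright steel stud in its middle, 10 mm across, whose top is 80 mm above the block's underside (95 mm above the bench). Origin: middle of its underside. It slides 1 to 4 mm when clamped.
- groove (a point): Centre of the 4 mm wide ring groove in the stud, on its axis, 57 mm above the block's underside (72 mm above the bench).
- rest: Low wooden rest, fixed: base 150 x 50 x 6 mm with two cross-pieces, tops 30 mm above the bench, on which the tweezers lie: one under their back end, one (70 mm wide) near the gauge. In the 100 mm between them fingers can reach down to the base. Origin: underside, below the grip plates; x as the tweezers' within 0.06 rad.
- tweezers: Large sprung steel tweezers lying level, 182 mm long, 12 mm high, 100 g. Origin: hinge at the back end, at the underside; x forward along the open tweezers' centre line (arms end at 175 mm), z up, left arm at +y. The frame is fixed to the left arm, so an even squeeze yaws it clockwise from above by half the joint angle against the centre line.
- tweezers_grip (a point): Point midway between the open tweezers' dark grip plates, 85 mm in front of the hinge, 6 mm above the origin: squeeze here. The plates are 34 mm long and 18 mm high (3 mm below to 15 mm above the origin); over them the tweezers are 46 mm wide open and 34 mm at the mark, where the plates are parallel. The point belongs to the left arm.
- tweezers_arm (a joint): Squeeze angle (rad): 0 open (tip gap 46 mm), 0.146 at the mark (gap 22 mm), 0.26 nearly shut. 1 mm at the plates is 2 mm of gap. Spring: 4 N at the plates open, 8 N at the mark; reopens when let go. Gauge bar on the left arm 130 mm ahead of the hinge carries two upright posts; the right arm's pointer is midway between them at the mark, at a post 3 mm of gap off.
- tip_left (a point): Inner face of the left arm's tip, 165 mm in front of the hinge (10 mm behind the arm's very end), mid-height (6 mm above the tweezers' origin). The tip bars are 3 mm thick and 10 mm high.
- tip_right (a point): The same on the right arm. The tip gap is the distance between these two points.
- bearing: Bystander: a plain steel bearing ring, 52 mm across, 15 mm high, lying flat; leave it alone.
- wrench: Bystander: a spanner, 170 mm long, lying flat; leave it alone.
- driver: Bystander: a screwdriver lying flat; leave it alone.
- socket: Bystander: a steel wrench socket standing on end, 28 mm across, 40 mm high; leave it alone.
- oil: Bystander: a grey plastic oil bottle, 60 mm across, 160 mm high, standing; leave it alone.
- mug: Bystander: a white mug, 80 mm across, 90 mm high, standing; leave it alone.
- piston: Bystander: a plain aluminium piston, 72 mm across, 50 mm high, standing; leave it alone.

How it is judged:
By the outcome, as a careful person would: the job done as asked, in the order asked, and still so for the second after the job is handed in, while the arm keeps its last pose, push and grip.
It also fails if it takes over 64 s, if anything falls off the work surface, if the arm or the gripper's body presses on something with over 40 N, if the wrist force passes 120 N, or if a joint passes its speed limit or range.

ROBOT

A 6-joint arm with a two-finger parallel gripper is mounted at the origin on the work surface. World frame = base frame: x ahead of the robot, y to its left, z up, the work surface at z = 0. Lengths are in mm, angles in rad, forces in N, time in s.
With the tool pointing down it reaches from about 275 to 750 mm from the base axis. Payload 10.2 kg.
Tool frame: the origin (TCP) lies on the front face of the gripper's body, between the roots of the fingers; the fingertips stand 73 mm ahead of it and the grasp point (between the pads) lies ctrl.grip_depth ahead of it (ctrl.grip_depth is the distance from the TCP to the grasp point, in mm); z points along the fingers, y is the direction in which the jaws open and shut (so a half turn about z gives the same grasp; the last joint's range is limited). The gripper opens to 85 mm and grips with 20 to 120 N. Pads are 22 mm wide; open, the fingers measure 114 mm over their backs; the gripper's body (76 mm by 85 mm) begins 54 mm behind the grasp point. The pads swing forward as they close: fully open they stand 13 mm farther back than shut.
Start: joints at [1.123, 0.313, 1.498, -0, 1.331, -0.223], TCP at [117.041, 511.794, 303.894] pointing down, gripper open.
Joint ranges: [-2.94, 2.94], [-0.97, 2.17], [0.19, 2.56], [-1.23, 4.37], [0.02, 3.11], [-2.88, 2.88]. Speed limits (rad/s): [2.39, 2.39, 3.01, 3.14, 3.14, 3.14].

INTERFACE

Orientations are given as a unit quaternion [w, x, y, z].
In Python, from rig import readout, capture, ctrl, nets gives the robot as it stands. The module is installed in compiled form; this text tells all that it offers.
- The arm moves only by the tool apply_moves, never from a script. Its argument "targets" is a list of rows, each a list of 4 numbers: the shift along the tool's x, y, z in cm, then the turn about the tool's z in degrees. A call has 1 to 8 rows; each row shifts and turns the commanded pose from where the row before left it, along the tool's axes as they then stand; what a row does not reach is not made up. A row lasts 1/10 s, in which the tool goes at most 50 mm and 8.59 degrees, less where a joint would pass 70% of its speed; a pose out of reach is approached as far as the arm can. A call with a gripper value outside its range is refused whole. "grip" is the finger opening in cm, from 0 to 8.54, set as the call begins (left out, the last holds). The fingers move at their own pace and stop on an object; "force" is the grip in N (left out, the last holds). Time passes only in rows, so rows that do not move let the fingers close. It gives the time, the measured TCP pose, the force and the opening at its end, in the units of the state.
- readout.sense(): the state, without advancing time (a new reading comes with each control period).
- capture(name): name is "scene" or "side" or "wrist"; returns a dict with "img" (480x640x3 uint8, red, green, blue), "fov_y" (degrees; the focal length in pixels is half the picture's height over the tangent of half this angle, whatever the lens; pixels are square), "cx", "cy" (the principal point, pixels), "D" ([k1, k2, p1, p2, k3] as OpenCV has them; the pictures are not rectified), "eye" and "rotation" of the camera in the world. Camera axes: x right, y down, z forward; pixel columns grow to the right and rows downward; lengths in mm; the calibration is good to about 2 mm. A picture is of the moment at which its call begins. There is no depth.
- ctrl.finish_job(): hands the job in, once; it reports no verdict.
Trained networks look in the newest picture that a camera, given by its name, has taken for a name from the list of things; names that differ only in an ending like _2 or _b are one class to them, and where a whole thing is asked for, a point or a joint stands for the part that bears it (a point fixed in the world has none). Each returns a list of dicts, best first, with "score" (0 to 1); they miss things now and then, are a little off and sometimes report something else, mostly with a low value. They report only what shows in the picture. A call takes as long as a camera call.
- nets.boxes_of(camera, target): "location" ([column, row] as shares, 0 to 1, of the picture: columns of its width, rows of its height, amid what is visible of it).
The state is a dict: "time_s": time; "joints": joint angles; "dq": joint speeds; "tau": joint torques, N m; "eef_pos": TCP position; "ee_rot": TCP orientation; "force": force on the tool from outside, world axes, zero at the start; "wrist_torque": the same for the moment, N m; "grip_width": opening from 0.0 (shut) to 1.0 (fully open).
Only numpy, scipy, OpenCV 4.12 (cv2) and the standard library are available. Lean on these libraries where they do the work, as an engineer would, in place of code of your own. Each camera call takes 0.05 s, during which the arm holds its last target.

## Working session

There is one attempt and no reset: what is moved stays moved. The work goes in short steps, Python scripts to look and compute and a tool call to move; the robot and the scene stay as the last step left them, time stands still between calls to the robot, and variables do not carry over. Pictures are saved under pics/ and viewed, and the job is handed in when it is done.

Besides the shell and the picture viewer there is one more tool, called after "Emit:" in YAML: its name, and indented under it one key for each argument. apply_moves: Moves the arm, as the interface text tells. Its arguments: {"type":"object","properties":{"targets":{"type":"array"},"grip":{"type":"number"},"force":{"type":"number"}},"required":["targets"]}

```bash
mkdir -p pics; cat > h.py <<'E'
import numpy as np, cv2, json
from rig import readout, capture, ctrl, nets
def cap(name,fn=None):
    c=capture(name)
    if fn: cv2.imwrite('pics/'+fn,cv2.cvtColor(c['img'],cv2.COLOR_RGB2BGR))
    return c
def K(c):
    f=240/np.tan(np.radians(c['fov_y'])/2)
    return np.array([[f,0,c['cx']],[0,f,c['cy']],[0,0,1.]])
def proj(c,P):
    P=np.atleast_2d(np.array(P,float)); R=np.array(c['rotation']); e=np.array(c['eye'])
    pc=(P-e)@R
    o,_=cv2.projectPoints(pc.reshape(-1,1,3),np.zeros(3),np.zeros(3),K(c),np.array(c['D'],float)); return o.reshape(-1,2)
def onz(c,uv,z):
    uv=np.array(uv,float).reshape(-1,1,2)
    n=cv2.undistortPoints(uv,K(c),np.array(c['D'],float)).reshape(-1,2)
    d=np.c_[n,np.ones(len(n))]@np.array(c['rotation']).T; e=np.array(c['eye'])
    return e+d*((z-e[2])/d[:,2])[:,None]
E
python3 - <<'E'
from h import *
np.set_printoptions(precision=3,suppress=True)
s=readout.sense(); print(s); print(ctrl.grip_depth)
for n in ['scene','side','wrist']:
    c=cap(n,n+'0.png'); print(n,c['eye'],np.array(c['rotation']).tolist(),c['fov_y'],c['cx'],c['cy'],c['D'])
    for t in ['vise','jaw','crank','crank_knob','crank_pivot','hub','groove','rest','tweezers','tweezers_grip','tip_left','tip_right']:
        r=nets.boxes_of(n,t)
        print(t,[(round(q['score'],2),(np.array(q['location'])*[640,480]).round(1).tolist()) for q in r[:3]])
E
```

```text
{'time_s': 0.0, 'joints': array([ 1.123,  0.313,  1.498,  0.   ,  1.331, -0.223]), 'dq': array([-0.   , -0.002,  0.   ,  0.002, -0.001,  0.   ]), 'tau': array([  0.   , -41.228, -25.974,  -0.   ,   0.004,   0.   ]), 'eef_pos': array([116.953, 511.64 , 303.325]), 'ee_rot': array([-0.   ,  0.112,  0.994, -0.001]), 'force': array([ 0.333, -0.178,  0.194]), 'wrist_torque': array([ 0.049, -0.027, -0.003]), 'grip_width': 1.0010005340210508}
53.900000000000006
scene [1642.342  -41.331  961.445] [-0.2996418728321142, 0.6476633743786593, 0.6380642234601511, -0.28917286918780255] 46.686389540382066 320.50938015587127 242.59994247134537 [-0.005  0.     0.     0.     0.   ]
vise [(0.72, [374.7, 251.9]), (0.45, [471.5, 266.1])]
jaw [(0.78, [376.4, 239.7])]
crank [(0.58, [174.0, 198.3]), (0.56, [385.8, 250.4]), (0.5, [333.3, 208.5])]
crank_knob [(0.77, [385.2, 248.4])]
crank_pivot [(0.76, [382.4, 251.3]), (0.16, [375.4, 254.1])]
hub [(0.8, [381.8, 229.5])]
groove [(0.77, [379.6, 225.0]), (0.66, [471.6, 266.0]), (0.16, [327.0, 242.9])]
rest [(0.96, [274.7, 247.0])]
tweezers [(0.58, [276.5, 225.6])]
[... 611 characters left out ...]
48.3, 306.1])]
groove [(0.74, [349.8, 304.0]), (0.47, [333.5, 271.2]), (0.34, [338.5, 232.9])]
rest [(0.73, [344.1, 249.2]), (0.3, [346.3, 387.7])]
tweezers [(0.83, [341.7, 233.1]), (0.69, [301.5, 298.7])]
tweezers_grip [(0.94, [339.6, 237.0])]
tip_left [(0.4, [339.8, 235.1]), (0.17, [302.7, 295.7])]
tip_right [(0.83, [337.0, 233.8]), (0.17, [348.6, 301.9])]
wrist [ 34.449 530.504 373.601] [0.13054555634137793, 0.7709227317437666, 0.6146433666216712, 0.10416108327118465] 58.16354774985396 312.65320491073885 230.71314473193235 [-0.008  0.     0.     0.     0.   ]
vise []
jaw []
crank []
crank_knob []
crank_pivot []
hub []
groove []
rest []
tweezers []
tweezers_grip []
tip_left []
tip_right []
```

```bash
python3 - <<'E'
s=open('h.py').read()
s=s.replace("def cap(","from scipy.spatial.transform import Rotation as Ro\ndef RM(q): return Ro.from_quat(np.array(q,float),scalar_first=True).as_matrix()\ndef cap(",1)
s=s.replace("np.array(c['rotation'])","RM(c['rotation'])")
open('h.py','w').write(s)
E
python3 -c "
import scipy;print(scipy.__version__)"
```

```text
1.16.1
```

View pics/scene0.png

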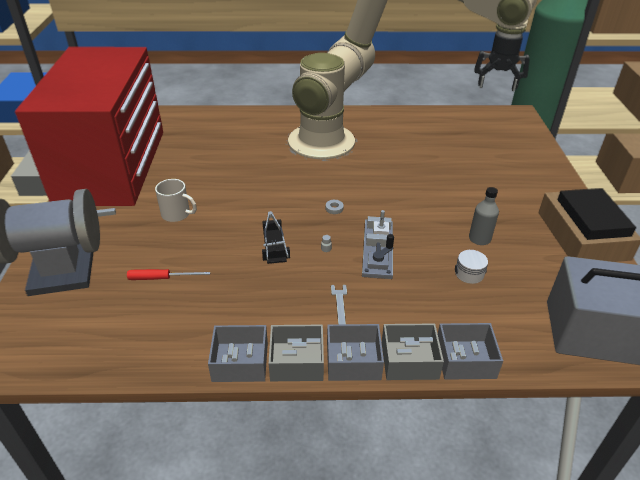

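View pics/side0.png

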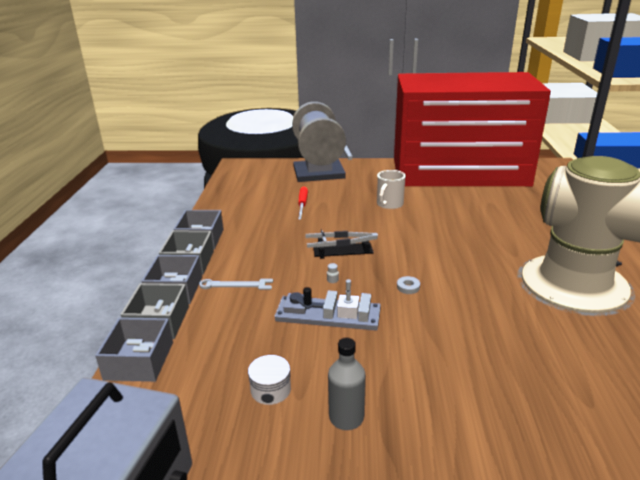

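View pics/wrist0.png

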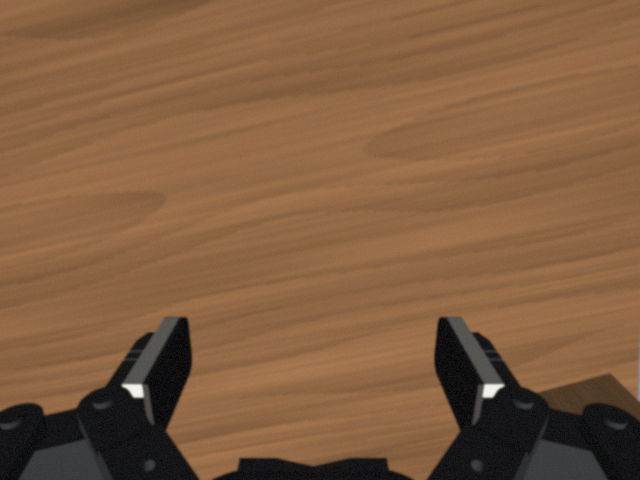

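```bash
python3 - <<'E'
from h import *
np.set_printoptions(precision=1,suppress=True)
a=cv2.imread('pics/scene0.png')[190:300,230:430]; b=cv2.imread('pics/side0.png')[220:340,240:440]
cv2.imwrite('pics/crop0.png',np.vstack([cv2.resize(a,(800,440),interpolation=cv2.INTER_CUBIC)]))
cv2.imwrite('pics/crop1.png',np.vstack([cv2.resize(b,(800,480),interpolation=cv2.INTER_CUBIC)]))
c=capture('scene'); d=capture('side')
print('sc knob',onz(c,[388,241],73),'pivot',onz(c,[379,258],50),'stud',onz(c,[381,212],95),'rest',onz(c,[275,245],20))
print('si knob',onz(d,[307,290],82),'stud',onz(d,[348.5,281],95),'rest',onz(d,[344,249],10))
E
```

```text
sc knob [[608.3 150.7  73. ]] pivot [[644.8 126.7  50. ]] stud [[520.2 140.6  95. ]] rest [[ 559.7 -131.2   20. ]]
si knob [[593.6 164.6  82. ]] stud [[510.6 149.6  95. ]] rest [[ 524.3 -124.2   10. ]]
```

View pics/crop0.png

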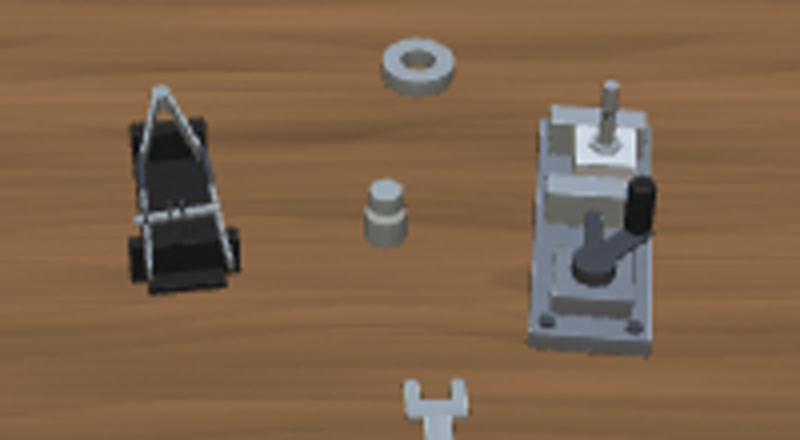

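View pics/crop1.png

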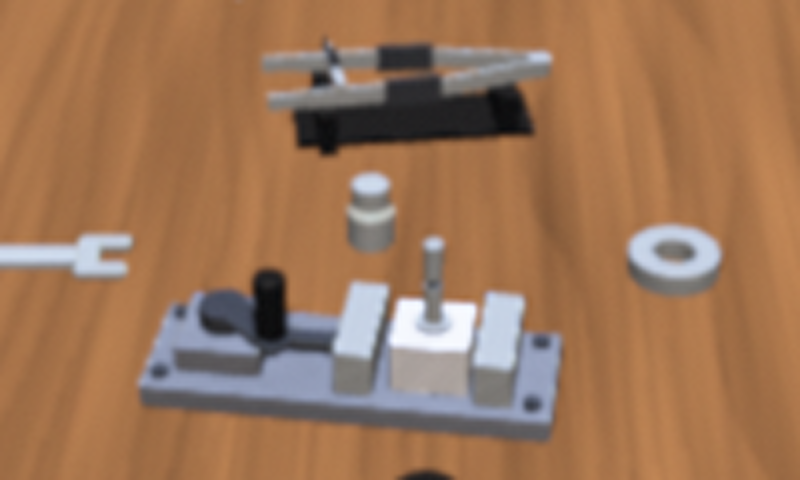

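```bash
cat >> h.py <<'E'
def tool(s): return RM(s['ee_rot']),np.array(s['eef_pos'])
def yaw(s):
    R,_=tool(s); return np.degrees(np.arctan2(R[1,0],R[0,0]))
E
python3 - <<'E'
from h import *
np.set_printoptions(precision=3,suppress=True)
s=readout.sense(); c=capture('wrist'); R,p=tool(s); Rc=RM(c['rotation'])
print('yaw',yaw(s)); print(R)
print('cam in tool',R.T@(np.array(c['eye'])-p)); print(R.T@Rc)
# view at hypothetical pose
def cc(p,y):
    Rt=np.array([[np.cos(y),np.sin(y),0],[np.sin(y),-np.cos(y),0],[0,0,-1]])
    d=dict(c); d['eye']=Rt@(R.T@(np.array(c['eye'])-tool(s)[1]))+p
    q=Ro.from_matrix(Rt@R.T@Rc).as_quat(scalar_first=True); d['rotation']=q; return d
for p in ([540,0,300],[560,0,380],[600,60,300],):
    d=cc(np.array(p,float),np.pi); print(p,proj(d,[[515,145,72],[630,135,63],[460,-130,36],[635,-130,36],[700,130,15]]))
E
```

```text
yaw 167.1187766739659
[[-0.975  0.223 -0.   ]
 [ 0.223  0.975 -0.   ]
 [ 0.    -0.    -1.   ]]
cam in tool [ 84.685  -0.165 -69.707]
[[ 0.    -0.944 -0.329]
 [ 1.     0.     0.   ]
 [-0.    -0.329  0.944]]
[540, 0, 300] [[520.394 171.052]
 [480.304 310.071]
 [136.046  87.255]
 [163.035 299.502]
 [447.524 349.162]]
[560, 0, 380] [[481.706 129.462]
 [452.608 250.099]
 [167.605  62.385]
 [186.242 244.82 ]
 [428.403 292.118]]
[600, 60, 300] [[443.132  79.981]
 [411.595 240.307]
 [ 38.276  -3.629]
 [ 82.027 234.442]
 [389.028 293.453]]
```

Emit:
apply_moves:
  targets:
    - [-3.75,-2.9,0,0]
    - [-3.75,-2.9,0,0]
    - [-3.75,-2.9,0,0]
    - [-3.75,-2.9,0,0]
    - [-3.75,-2.9,0,0]
    - [-3.75,-2.9,0,0]
    - [-3.75,-2.9,0,0]
  grip: 8.5
  force: 20

```text
time_s: 2.8
eef_pos: [328.5, 253.7, 304.2]
ee_rot: [0.0, 0.112, 0.994, 0.0]
force: [0.1, 0.6, -0.3]
grip_width: 0.997
```

Emit:
apply_moves:
  targets:
    - [-3.75,-2.9,0,0]
    - [-3.75,-2.9,0,0]
    - [-3.75,-2.9,0,0]
    - [-3.75,-2.9,0,0]
    - [-3.75,-2.9,0,0]
    - [-3.75,-2.9,0,0]
    - [0,0,0,-6.44]
    - [0,0,0,-6.44]

```text
time_s: 3.6
eef_pos: [508.8, 34.4, 303.5]
ee_rot: [-0.0, -0.001, 1.0, 0.0]
force: [0.0, 0.8, -0.5]
grip_width: 0.995
```

```bash
python3 - <<'E'
from h import *
np.set_printoptions(precision=1,suppress=True)
c=cap('wrist','wrist1.png'); s=readout.sense(); print(s['eef_pos'],yaw(s))
H=dict(crank_knob=63,crank_pivot=63,groove=72,hub=30,tweezers_grip=36,tip_left=36,tip_right=36)
for t in H:
    r=nets.boxes_of('wrist',t)
    for q in r[:2]:
        uv=np.array(q['location'])*[640,480]; print(t,round(q['score'],2),uv,onz(c,uv,H[t])[0])
import pickle; pickle.dump(c,open('w1.pkl','wb'))
E
```

```text
[508.5  35.  303.6] -179.49717008183262
crank_knob 0.63 [ 81.9 218.7] [ 522.9 -140.1   63. ]
crank_knob 0.6 [440.4 309.3] [599.5 138.4  63. ]
crank_pivot 0.68 [444.4 311.9] [601.9 141.9  63. ]
crank_pivot 0.68 [307.  403.3] [693.9  29.7  63. ]
groove 0.84 [450.5 195.5] [501.9 133.4  72. ]
groove 0.35 [ 89.6 216.8] [ 518.5 -129.1   72. ]
hub 0.93 [452.4 197.6] [514.5 149.   30. ]
tweezers_grip 0.67 [ 90.6 215.9] [ 529.1 -147.6   36. ]
tip_left 0.96 [ 90.4 213.2] [ 526.8 -147.4   36. ]
tip_right 0.74 [ 79.9 217.7] [ 530.6 -156.8   36. ]
```

View pics/wrist1.png

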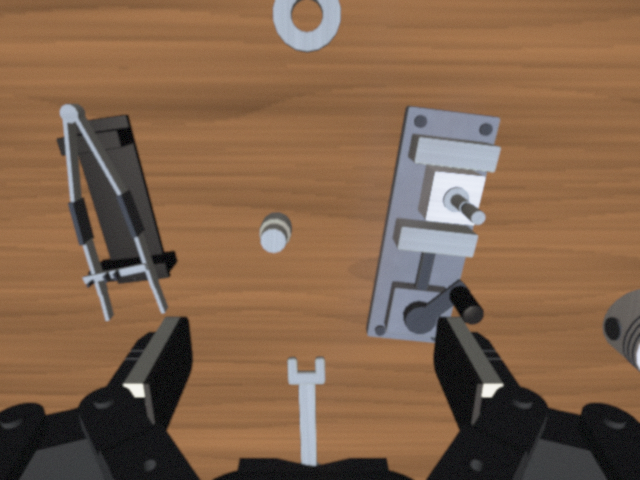

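```bash
python3 - <<'E'
import cv2
a=cv2.imread('pics/wrist1.png')
cv2.imwrite('pics/v1.png',cv2.resize(a[95:355,350:510],None,fx=2.3*1.0,fy=2.3,interpolation=cv2.INTER_CUBIC)) 
cv2.imwrite('pics/t1.png',cv2.resize(a[90:330,40:200],None,fx=2.5,fy=2.5,interpolation=cv2.INTER_CUBIC))
E
```

```text
(no output)
```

View pics/v1.png

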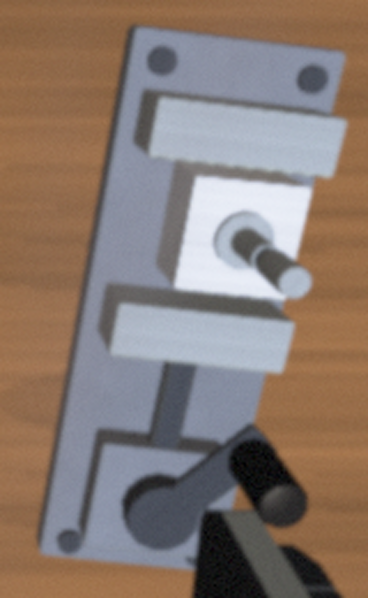

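View pics/t1.png

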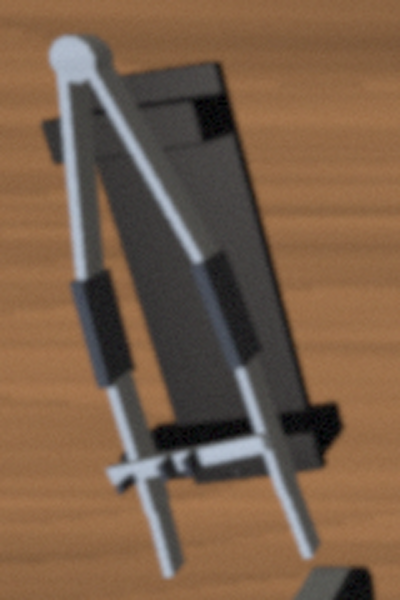

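```bash
python3 - <<'E'
from h import *
import pickle; c=pickle.load(open('w1.pkl','rb'))
np.set_printoptions(precision=1,suppress=True)
g=lambda uv,z: onz(c,uv,z)[0]
knob=g([473.9,315],82); stud=g([478.3,218],95); hubm=g([455,197.5],45)
c1,c2,c3=g([408.3,107.2],15),g([500,117.6],15),g([367.4,335.4],15)
print('knob',knob,'stud',stud,hubm,'piv',g([419.6,317.6],44)); print(c1,c2,c3,np.linalg.norm(c1-c2),np.linalg.norm(c1-c3))
vx=(c3-c1)/np.linalg.norm(c3-c1); print('yaw',np.degrees(np.arctan2(vx[1],vx[0])))
O=(c1+c2)/2+60*vx; print('origin',O,'pivot',O+115*vx)
P=O+115*vx; d=knob-P; print('radius',np.linalg.norm(d[:2]),'dir in vise deg',np.degrees(np.arctan2(d[1],d[0])-np.arctan2(vx[1],vx[0])))
vy=np.array([-vx[1],vx[0],0])
for n,p in dict(j1=g([402.2,226.7],42),j2=g([478.3,235],42),f1=g([413,163.3],42),f2=g([494.3,172.8],42),stud=stud,hub=hubm).items(): print(n,(p-O)@vx,(p-O)@vy)
h=g([69.2,113.6],42);tr=g([109.2,320.4],41);tl=g([164,312.4],41)
m=(tl+tr)/2; a=np.arctan2(*(m-h)[1::-1]); print('hinge',h,tl,tr,'gap',np.linalg.norm(tl-tr),'len',np.linalg.norm(m-h),'yaw',np.degrees(a),'grip',h+85*np.array([np.cos(a),np.sin(a),0]))
E
```

```text
knob [593.7 158.3  82. ] stud [511.5 146.3  95. ] [510.4 146.   45. ] piv [618.4 127.5  44. ]
[443.9 110.6  15. ] [451.7 185.3  15. ] [655.1  87.2  15. ] 75.10772461058757 212.48582683637486
yaw -6.324233356606084
origin [507.5 141.4  15. ] pivot [621.8 128.7  15. ]
radius 40.795087084287715 dir in vise deg 139.8232860634778
j1 31.911169570757068 -31.152867366868172
j2 31.9551970453011 31.951846659880857
f1 -19.916312512356136 -32.16866523483196
f2 -19.790239760755313 32.126935875153166
stud 3.50819717833231 5.382210030523606
hub 2.4476367886251995 4.947364213940135
hinge [ 447.5 -147.2   42. ] [615.6 -95.4  41. ] [ 623.8 -144.7   41. ] gap 49.95704661030302 len 174.38537159492688 yaw 8.976000361031844 grip [ 531.4 -134.    42. ]
```

Emit:
apply_moves:
  targets:
    - [-2.16,3.05,2.6,0]
    - [-2.16,3.05,2.6,0]
    - [-2.16,3.05,2.6,0]
    - [-2.15,3.04,2.6,0]
    - [0,0,2.6,0]
    - [0,0,0,0]

```text
time_s: 4.6
eef_pos: [593.2, 158.2, 170.1]
ee_rot: [-0.004, -0.0, 1.0, -0.0]
force: [-0.2, -0.3, 0.9]
grip_width: 0.997
```

```bash
python3 - <<'E'
from h import *
c=cap('wrist','wrist2.png'); s=readout.sense(); print(s['eef_pos'],yaw(s),s['force'])
print(proj(c,[[593.7,158.3,82],[511.5,146.3,95]]))
E
```

```text
[593.93856355 157.64486212 172.78960917] 179.99262023148054 [ 0.37358193 -0.13953257  0.71324172]
[[313.55195617 301.46435392]
 [276.63287426  92.06148077]]
```

View pics/wrist2.png

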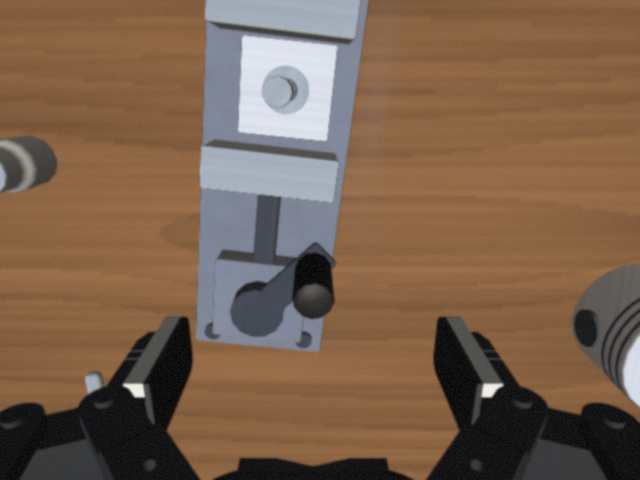

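Emit:
apply_moves:
  targets:
    - [0,0,2.5,0]
    - [0,0,2.5,0]
    - [0,0,0,0]

```text
time_s: 4.95
eef_pos: [593.7, 156.8, 123.0]
ee_rot: [-0.002, 0.001, 1.0, -0.0]
force: [1.2, -0.2, -0.0]
grip_width: 1.0
```

Emit:
apply_moves:
  targets:
    - [0,0,0,0]
    - [0,0,0,0]
    - [0,0,0,0]
    - [0,0,0,0]
    - [0,0,0,0]
    - [0,0,0,0]
    - [0,0,0,0]
    - [0,0,0,0]
  grip: 1.5
  force: 25

```text
time_s: 5.75
eef_pos: [594.5, 157.8, 124.6]
ee_rot: [0.0, -0.0, 1.0, 0.0]
force: [-4.0, 1.8, 6.7]
grip_width: 0.203
```

```bash
python3 - <<'E'
from h import *
c=cap('wrist','wrist3.png'); s=readout.sense(); print(s['eef_pos'],yaw(s),s['force'],s['grip_width'])
E
```

```text
[594.5425325  157.83663159 124.61371122] -179.98954354591407 [-2.56371393  1.98609719  5.88034168] 0.20237893978952984
```

View pics/wrist3.png

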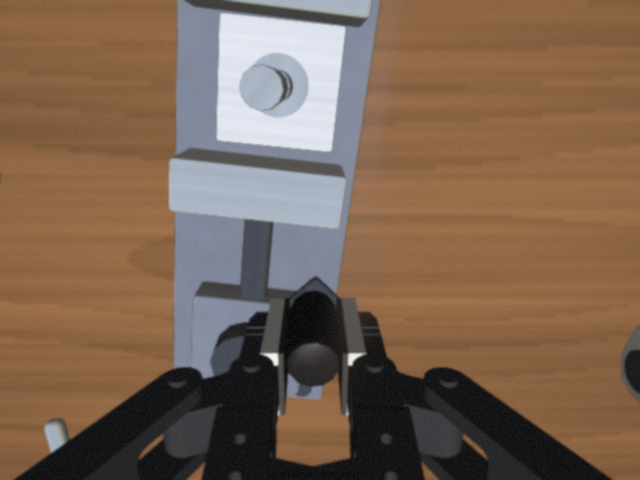

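```bash
python3 - <<'E'
import numpy as np
a=np.radians(133.5-10*np.arange(0,15)); p=40*np.c_[np.cos(a),np.sin(a)]
d=np.diff(p,axis=0)/10
for i,r in enumerate(d): print(i,[round(-r[0],2),round(r[1],2),0,0],p[i+1]+[621.8,128.7])
E
```

```text
0 [np.float64(-0.55), np.float64(0.43), 0, 0] [599.72252059 162.05543288]
1 [np.float64(-0.61), np.float64(0.33), 0, 0] [605.85003724 165.38240298]
2 [np.float64(-0.66), np.float64(0.22), 0, 0] [612.46218545 167.59479682]
3 [np.float64(-0.69), np.float64(0.1), 0, 0] [619.35805842 168.62539194]
4 [np.float64(-0.7), np.float64(-0.02), 0, 0] [626.32812855 168.44287423]
5 [np.float64(-0.68), np.float64(-0.14), 0, 0] [633.16061379 167.05278939]
6 [np.float64(-0.65), np.float64(-0.26), 0, 0] [639.64791252 164.49737446]
7 [np.float64(-0.59), np.float64(-0.36), 0, 0] [645.59291147 160.85427442]
8 [np.float64(-0.52), np.float64(-0.46), 0, 0] [650.81497484 156.23418303]
9 [np.float64(-0.43), np.float64(-0.55), 0, 0] [655.15543288 150.77747941]
10 [np.float64(-0.33), np.float64(-0.61), 0, 0] [658.48240298 144.64996276]
11 [np.float64(-0.22), np.float64(-0.66), 0, 0] [660.69479682 138.03781455]
12 [np.float64(-0.1), np.float64(-0.69), 0, 0] [661.72539194 131.14194158]
13 [np.float64(0.02), np.float64(-0.7), 0, 0] [661.54287423 124.17187145]
```

Emit:
apply_moves:
  targets:
    - [-0.55,0.43,0,0]
    - [-0.61,0.33,0,0]
    - [-0.66,0.22,0,0]

```text
time_s: 6.1
eef_pos: [612.5, 167.8, 124.6]
ee_rot: [-0.001, -0.0, 1.0, 0.0]
force: [-4.9, -0.4, 6.3]
grip_width: 0.203
```

```bash
python3 - <<'E'
from h import *
s=readout.sense(); print(s['eef_pos'],yaw(s),s['force'],s['grip_width'])
E
```

```text
[612.54052613 167.76434531 124.61403061] -179.97432333697782 [-4.91743602 -0.41339476  6.3451116 ] 0.20304795204794013
```

Emit:
apply_moves:
  targets:
    - [-0.69,0.1,0,0]
    - [-0.7,-0.02,0,0]
    - [-0.68,-0.14,0,0]
    - [-0.65,-0.26,0,0]
    - [-0.59,-0.36,0,0]
    - [-0.52,-0.46,0,0]

```text
time_s: 6.7
eef_pos: [651.1, 156.5, 124.6]
ee_rot: [-0.0, -0.0, 1.0, 0.0]
force: [-3.9, 3.1, 6.1]
grip_width: 0.2
```

```bash
python3 - <<'E'
from h import *
c=cap('wrist','wrist4.png');s=readout.sense(); print(s['eef_pos'],yaw(s),s['force'],s['grip_width'])
E
```

```text
[651.90248371 155.53619593 124.66613635] 179.98734831899696 [-0.71704755  0.87393349  3.27489397] 0.20361737865036206
```

View pics/wrist4.png

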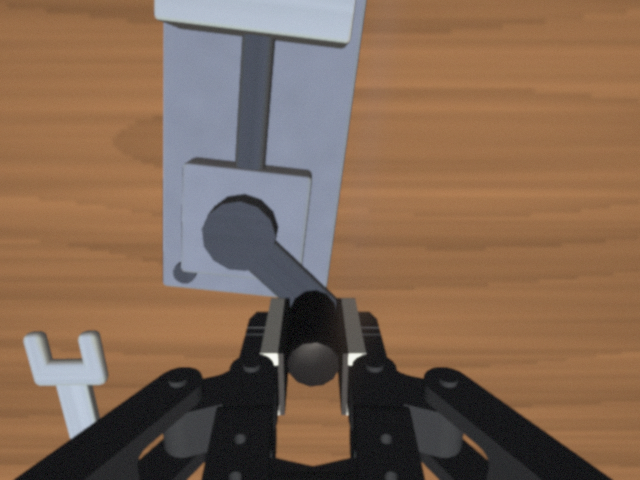

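Emit:
apply_moves:
  targets:
    - [-0.43,-0.55,0,0]
    - [-0.33,-0.61,0,0]
    - [-0.22,-0.66,0,0]

```text
time_s: 7.05
eef_pos: [661.0, 138.4, 124.6]
ee_rot: [0.0, -0.0, 1.0, 0.001]
force: [-2.4, 3.5, 5.3]
grip_width: 0.199
```

Emit:
apply_moves:
  targets:
    - [-0.06,-0.34,0,0]
    - [-0.04,-0.35,0,0]

```text
time_s: 7.25
eef_pos: [662.0, 131.2, 124.6]
ee_rot: [0.001, -0.0, 1.0, 0.0]
force: [-1.4, 3.5, 5.2]
grip_width: 0.196
```

Emit:
apply_moves:
  targets:
    - [0,-0.35,0,0]

```text
time_s: 7.35
eef_pos: [662.1, 127.7, 124.6]
ee_rot: [0.001, -0.0, 1.0, 0.0]
force: [0.0, 4.1, 5.0]
grip_width: 0.201
```

Emit:
apply_moves:
  targets:
    - [0.02,-0.2,0,0]

```text
time_s: 7.45
eef_pos: [662.0, 125.5, 124.7]
ee_rot: [0.001, -0.0, 1.0, 0.0]
force: [0.8, 3.6, 5.6]
grip_width: 0.201
```

Emit:
apply_moves:
  targets:
    - [0.02,-0.2,0,0]

```text
time_s: 7.55
eef_pos: [661.7, 123.6, 124.6]
ee_rot: [0.001, -0.0, 1.0, 0.0]
force: [-0.4, 5.2, 5.4]
grip_width: 0.198
```

Emit:
apply_moves:
  targets:
    - [0.02,-0.2,0,0]

```text
time_s: 7.65
eef_pos: [661.5, 122.3, 124.7]
ee_rot: [0.001, -0.0, 1.0, 0.001]
force: [1.5, 9.6, 4.5]
grip_width: 0.203
```

Emit:
apply_moves:
  targets:
    - [0.01,-0.05,0,0]
    - [0,0,0,0]
    - [0,0,0,0]

```text
time_s: 7.95
eef_pos: [661.5, 122.2, 124.7]
ee_rot: [0.001, -0.0, 1.0, 0.001]
force: [0.8, 8.8, 5.6]
grip_width: 0.196
```

```bash
python3 - <<'E'
from h import *
c=cap('wrist','wrist5.png');s=readout.sense(); print(s['eef_pos'],yaw(s),s['force'],s['grip_width'])
cap('side','side5.png')
a=cv2.imread('pics/side5.png')[220:340,240:440]
cv2.imwrite('pics/s5.png',cv2.resize(a,(800,480),interpolation=cv2.INTER_CUBIC))
E
```

```text
[661.48523218 122.22319456 124.664995  ] -179.97242153321216 [0.94985596 9.2194007  4.07514885] 0.2018529717856545
```

View pics/s5.png

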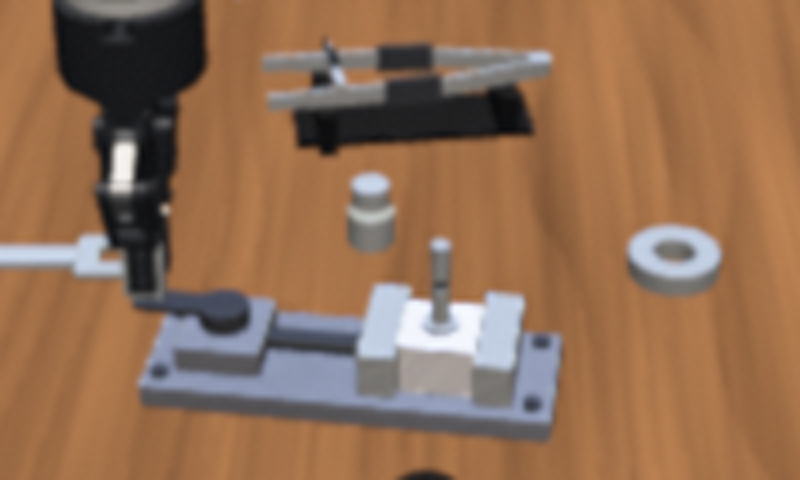

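Emit:
apply_moves:
  targets:
    - [0,-0.1,0,0]
    - [0,0,0,0]

```text
time_s: 8.25
eef_pos: [661.4, 121.7, 124.6]
ee_rot: [0.001, -0.0, 1.0, 0.002]
force: [2.3, 10.4, 5.0]
grip_width: 0.202
```

Emit:
apply_moves:
  targets:
    - [0,-0.05,0,0]
    - [0,0,0,0]

```text
time_s: 8.45
eef_pos: [661.4, 121.5, 124.6]
ee_rot: [0.001, -0.0, 1.0, 0.002]
force: [0.9, 12.4, 3.8]
grip_width: 0.2
```

Emit:
apply_moves:
  targets:
    - [0,0,0,0]
    - [0,0,0,0]
    - [0,0,0,0]
    - [0,0,0,0]
  grip: 4.5

```text
time_s: 8.85
eef_pos: [661.1, 118.9, 123.6]
ee_rot: [-0.0, 0.0, 1.0, -0.0]
force: [-1.5, 0.2, 0.9]
grip_width: 0.528
```

Emit:
apply_moves:
  targets:
    - [0,0,-2,0]
    - [0,0,-4,0]
    - [0,0,-4.5,0]
    - [0,0,-4.5,0]
    - [0,0,0,0]

```text
time_s: 9.35
eef_pos: [662.4, 119.1, 281.2]
ee_rot: [0.006, 0.0, 1.0, -0.0]
force: [-0.5, 0.2, -1.1]
grip_width: 0.524
```

Emit:
apply_moves:
  targets:
    - [3.5,-3.0,-0.5,0]
    - [3.5,-3.0,-0.5,0]
    - [3.5,-3.0,-0.5,0]
    - [3.5,-3.0,-0.5,0]
    - [0,0,0,0]
    - [0,0,0,0]
  grip: 8.5

```text
time_s: 9.95
eef_pos: [521.0, -1.2, 294.1]
ee_rot: [0.0, 0.001, 1.0, -0.0]
force: [0.6, 0.4, -0.7]
grip_width: 0.996
```

```bash
python3 - <<'E'
from h import *
import pickle
c=cap('wrist','wrist6.png');s=readout.sense(); print(s['eef_pos'],yaw(s),s['force'],s['grip_width'])
pickle.dump(c,open('w6.pkl','wb'))
a=cv2.imread('pics/wrist6.png')
print(proj(c,[[447.5,-147.2,42],[511,146,95],[615,-95,41]]))
cv2.imwrite('pics/v6.png',cv2.resize(a[70:330,400:600],None,fx=2.3*1.0,fy=2.3,interpolation=cv2.INTER_CUBIC)) 
cv2.imwrite('pics/t6.png',cv2.resize(a[80:330,60:230],None,fx=2.4,fy=2.4,interpolation=cv2.INTER_CUBIC))
E
```

```text
[521.44608989  -0.70312402 293.8642883 ] 179.97406024191798 [-0.24338176  0.44968921 -0.33909094] 0.9960661102436661
[[108.57164316  97.32807124]
 [540.71650892 202.48013556]
 [201.917577   304.68647167]]
```

View pics/wrist6.png

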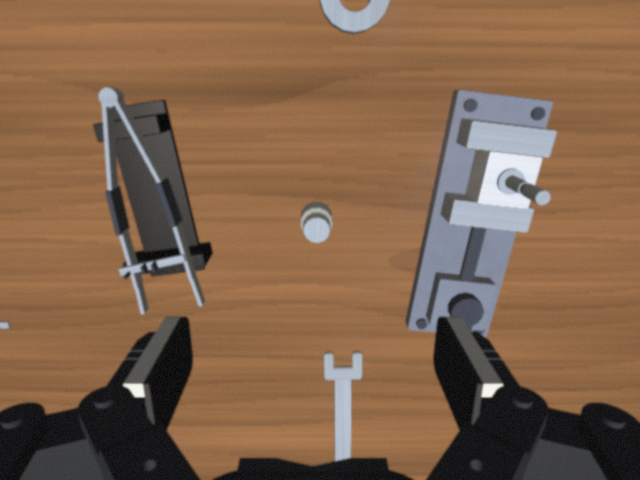

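View pics/v6.png

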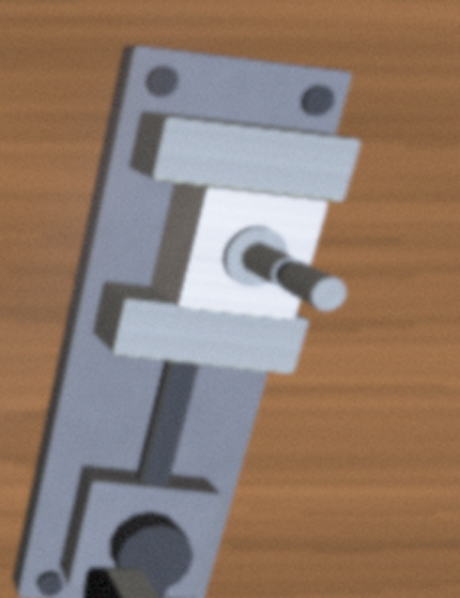

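View pics/t6.png

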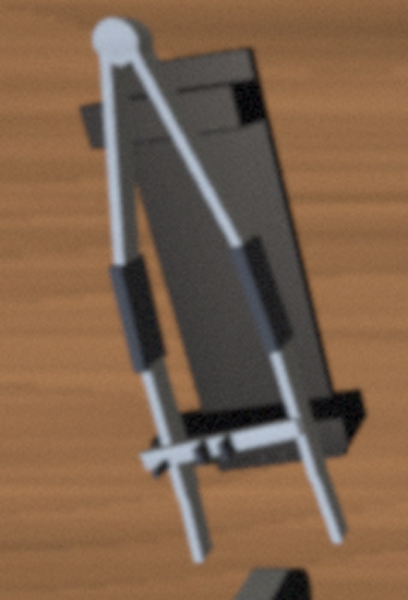

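```bash
python3 - <<'E'
from h import *
import pickle; c=pickle.load(open('w6.pkl','rb'))
np.set_printoptions(precision=1,suppress=True)
g=lambda uv,z: onz(c,uv,z)[0]
print('stud',g([543,197.8],95),'base',g([510.5,181.5],45))
print('vise fixed inner edge',g([400+155/2.3,70+178/2.3],42),g([400+345/2.3,70+200/2.3],42))
print('slid edge',g([400+125/2.3,70+300/2.3],42),g([400+305/2.3,70+322/2.3],42))
h=g([108.3,97.5],42);tr=g([144.6,311.7],41);tl=g([201.7,304.2],41)
m=(tl+tr)/2; a=np.arctan2(*(m-h)[1::-1]); print('hinge',h,tl,tr,'gap',np.linalg.norm(tl-tr),'len',np.linalg.norm(m-h),'yaw',np.degrees(a),'grip',h+85*np.array([np.cos(a),np.sin(a),0]))
# plates (tops z=45): outer/inner corners
for n,uv in dict(Rtop=(127,262),Rbot=(149,367),Ltop=(245,243),Lbot=(279,350)).items(): print(n,g([60+uv[0]/2.4,80+uv[1]/2.4],45))
E
```

```text
stud [507.9 146.9  95. ] base [508.5 147.7  45. ]
vise fixed inner edge [483.4 113.2  42. ] [490.5 175.9  42. ]
slid edge [524.1 107.9  42. ] [531.8 169.8  42. ]
hinge [ 447.6 -147.4   42. ] [614.5 -95.1  41. ] [ 621.7 -144.3   41. ] gap 49.72101028391322 len 172.73768636416187 yaw 9.217357565661894 grip [ 531.5 -133.8   42. ]
Rtop [ 514.  -152.9   45. ]
Rbot [ 549.3 -151.1   45. ]
Ltop [ 508.  -114.9   45. ]
Lbot [ 543.4 -107.9   45. ]
```

Emit:
apply_moves:
  targets:
    - [0,0,0,8.5]
    - [0,0,0,8.5]
    - [0,0,0,8.5]
    - [0,0,0,8.5]
    - [0,0,0,8.5]
    - [0,0,0,8.5]
    - [0,0,0,8.5]
    - [0,0,0,8.5]

```text
time_s: 10.8
eef_pos: [522.0, 0.1, 293.3]
ee_rot: [-0.0, 0.561, 0.828, -0.0]
force: [-1.2, -0.1, -0.0]
grip_width: 0.996
```

Emit:
apply_moves:
  targets:
    - [0,0,0,8.5]
    - [0,0,0,8.5]
    - [0,0,0,8.5]
    - [0,0,0,8.5]
    - [0,0,0,8.5]
    - [0,0,0,8.5]
    - [0,0,0,8.5]
    - [0,0,0,8.5]

```text
time_s: 11.6
eef_pos: [522.0, 0.1, 293.3]
ee_rot: [-0.0, 0.928, 0.372, -0.0]
force: [0.2, 0.1, -0.2]
grip_width: 0.995
```

Emit:
apply_moves:
  targets:
    - [0,0,0,8.5]
    - [0,0,0,8.5]
    - [0,0,0,8.5]
    - [0,0,0,8.5]
    - [0,0,0,0.8]
    - [0,0,0,0]
    - [0,0,0,0]

```text
time_s: 12.3
eef_pos: [521.4, -0.4, 293.7]
ee_rot: [-0.0, 0.997, 0.082, -0.0]
force: [0.6, 0.4, 0.4]
grip_width: 0.995
```

```bash
python3 - <<'E'
from h import *
np.set_printoptions(precision=2,suppress=True)
c=cap('wrist','wrist7.png');s=readout.sense(); R,p=tool(s); print(p,yaw(s),s['joints'],R.T@(np.array([531.5,-133.9,160])-p))
E
```

```text
[521.33  -0.51 293.75] 9.35131845320806 [-0.23  0.31  1.52 -0.    1.3   1.18] [-11.62 133.28 133.75]
```

Emit:
apply_moves:
  targets:
    - [-0.29,3.33,2.5,0]
    - [-0.29,3.33,2.5,0]
    - [-0.29,3.33,2.5,0]
    - [-0.29,3.33,2.5,0]
    - [0,0,3.0,0]
    - [0,0,0,0]
    - [0,0,0,0]

```text
time_s: 13.05
eef_pos: [531.2, -133.8, 164.5]
ee_rot: [-0.0, 0.997, 0.081, -0.0]
force: [-0.0, 0.9, 1.4]
grip_width: 0.995
```

```bash
python3 - <<'E'
from h import *
np.set_printoptions(precision=2,suppress=True)
c=cap('wrist','wrist8.png');s=readout.sense(); R,p=tool(s); print(p,yaw(s),s['joints'])
import pickle; pickle.dump((c,s),open('w8.pkl','wb'))
print(proj(c,[[531.5,-133.9,36],[447.5,-147.3,42]]))
E
```

```text
[ 531.57 -133.72  165.35] 9.283341694740061 [-0.46  0.51  1.6   0.    1.03  0.95]
[[312.5  260.86]
 [311.93 407.46]]
```

View pics/wrist8.png

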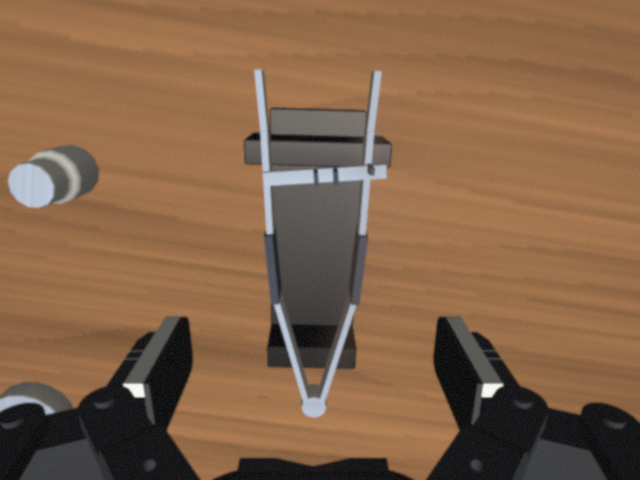

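```bash
python3 - <<'E'
from h import *
import pickle; c,s=pickle.load(open('w8.pkl','rb')); R,p=tool(s)
np.set_printoptions(precision=2,suppress=True)
g=lambda uv,z: onz(c,uv,z)[0]
h=g([314,408],42);L=g([259.5,70.5],41);Rr=g([377,71.5],41);m=(L+Rr)/2
a=np.degrees(np.arctan2(*(m-h)[1::-1])); print(h,L,Rr,np.linalg.norm(L-Rr),np.linalg.norm(m-h),a, yaw(s))
print('tool frame hinge/mid',R.T@(h-p),R.T@(m-p))
for uv in [(268,234),(278,304),(363,234),(352,304),(318,176),(335,175),(370,169)]: print(uv,R.T@(g(uv,45)-p))
E
```

```text
[ 447.32 -148.49   42.  ] [615.69 -97.58  41.  ] [ 623.27 -146.41   41.  ] 49.41779666328571 174.18900130222482 8.747796384756533 9.283341694740061
tool frame hinge/mid [-85.72   0.85 123.21] [ 88.46   2.48 124.49]
(268, 234) [ 17.13 -20.67 120.35]
(278, 304) [-19.54 -16.99 120.3 ]
(363, 234) [ 17.13  23.55 120.4 ]
(352, 304) [-19.54  19.53 120.34]
(318, 176) [ 44.51   2.49 120.42]
(335, 175) [ 44.96  10.05 120.43]
(370, 169) [ 47.65  25.49 120.45]
```

Emit:
apply_moves:
  targets:
    - [0,0.16,1.8,0.5]
    - [0,0,3,0]
    - [0,0,2,0]
    - [0,0,1,0]
    - [0,0,0,0]
    - [0,0,0,0]

```text
time_s: 13.7
eef_pos: [532.0, -135.7, 87.4]
ee_rot: [0.001, 0.997, 0.076, 0.001]
force: [0.0, 0.4, 0.4]
grip_width: 0.993
```

```bash
python3 - <<'E'
from h import *
np.set_printoptions(precision=2,suppress=True)
c=cap('wrist','wrist9.png');s=readout.sense(); R,p=tool(s); print(p,yaw(s),s['force'],ctrl.grip_depth)
E
```

```text
[ 531.97 -135.77   87.45] 8.7239794948727 [ 0.19 -0.6  -0.52] 53.900000000000006
```

View pics/wrist9.png

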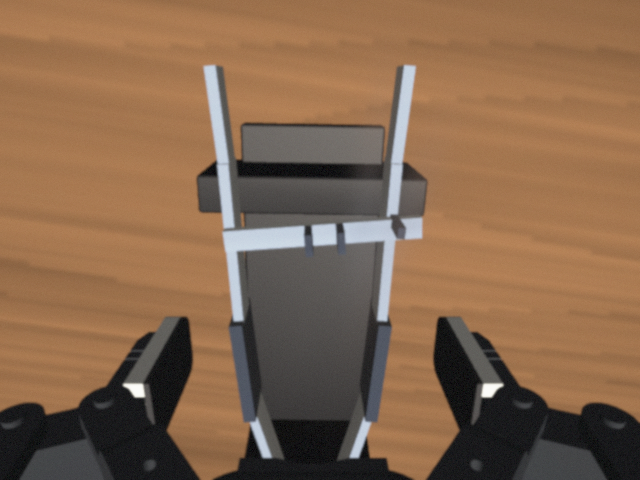

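Emit:
apply_moves:
  targets:
    - [0,0,0,0]
    - [0,0,0,0]
    - [0,0,0,0]
    - [0,0,0,0]
    - [0,0,0,0]
    - [0,0,0,0]
  grip: 3.7
  force: 30

```text
time_s: 14.35
eef_pos: [532.1, -136.0, 87.5]
ee_rot: [0.001, 0.997, 0.076, 0.001]
force: [-0.3, 0.5, 10.5]
grip_width: 0.439
```

```bash
python3 - <<'E'
from h import *
np.set_printoptions(precision=2,suppress=True)
c=cap('wrist','wrist10.png');s=readout.sense(); R,p=tool(s); print(p,yaw(s),s['force'],s['wrist_torque'],s['grip_width']*85.4)
E
```

```text
[ 532.11 -135.95   87.48] 8.693803215342124 [-0.1   0.76 10.65] [0.16 0.1  0.  ] 36.82273515197523
```

View pics/wrist10.png

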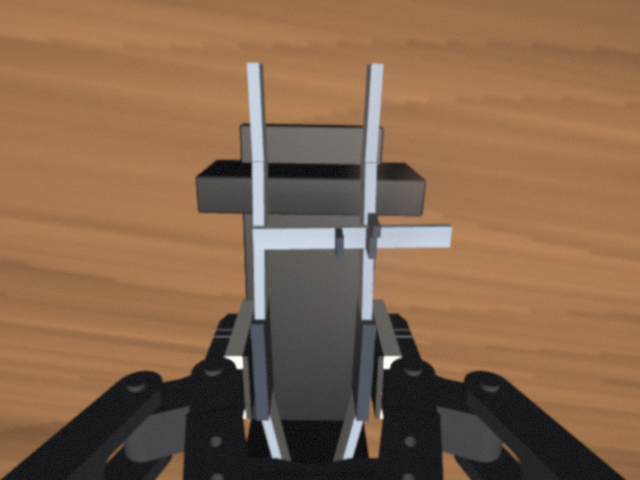

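Emit:
apply_moves:
  targets:
    - [0,0,-0.3,0]
    - [0,0,-0.7,0]
    - [0,0,-1,0]
    - [0,0,0,0]

```text
time_s: 14.8
eef_pos: [531.8, -135.9, 107.4]
ee_rot: [0.001, 0.997, 0.076, 0.001]
force: [0.3, 0.2, -1.2]
grip_width: 0.434
```

```bash
python3 - <<'E'
from h import *
np.set_printoptions(precision=2,suppress=True)
c=cap('wrist','wrist11.png');s=readout.sense(); R,p=tool(s); print(p,yaw(s),s['force'],s['wrist_torque'],s['grip_width']*85.4)
d=cap('side','side11.png');a=cv2.imread('pics/side11.png')[180:340,240:440]
cv2.imwrite('pics/s11.png',cv2.resize(a,(750,600),interpolation=cv2.INTER_CUBIC))
E
```

```text
[ 531.5  -135.73  106.66] 8.701736566395306 [-0.19  0.98 -1.01] [ 0.   -0.04  0.01] 36.926086488017425
```

View pics/wrist11.png

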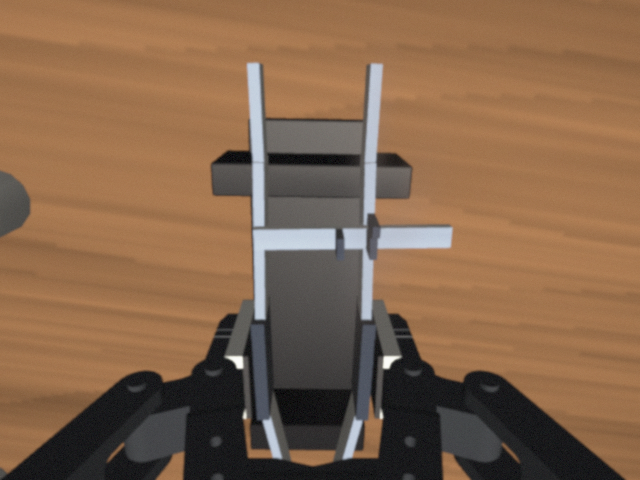

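View pics/s11.png

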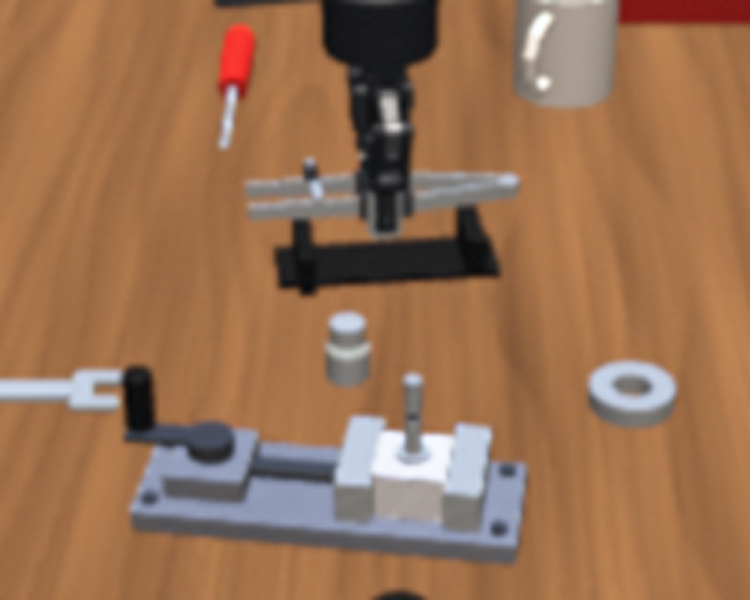

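```bash
python3 - <<'E'
from h import *
np.set_printoptions(precision=2,suppress=True)
s=readout.sense(); R,p=tool(s); c=capture('wrist')
g=lambda uv,z: R.T@(onz(c,uv,z)[0]-p)
zt=p[2]-46.5
L,Rr=g([254.5,64],zt),g([376,64.5],zt); print(L,Rr,(L+Rr)/2,np.linalg.norm(L-Rr))
print(g([248,64],zt),g([262,64],zt),g([368,64],zt),g([383,64],zt))
E
```

```text
[ 89.08 -14.39  46.53] [88.97 16.2  46.54] [89.02  0.9  46.54] 30.590342361772613
[ 89.08 -16.03  46.53] [ 89.08 -12.5   46.53] [89.09 14.18 46.54] [89.09 17.96 46.54]
```

Emit:
apply_moves:
  targets:
    - [0,0,-2,0]
    - [0,0,-3,0]
    - [-0.5,-1.2,-0.5,0]
    - [-1.0,-2.36,0,0]
    - [-1.0,-2.36,0,0]
    - [-1.0,-2.36,0,0]
    - [-1.0,-2.36,0,0]
    - [-1.0,-2.36,0,0]

```text
time_s: 15.75
eef_pos: [455.7, -14.0, 159.9]
ee_rot: [-0.0, 0.997, 0.076, -0.001]
force: [0.3, 0.3, -0.2]
grip_width: 0.432
```

Emit:
apply_moves:
  targets:
    - [-1.0,-2.36,0,0]
    - [-1.0,-2.36,0,0]
    - [-1.0,-2.36,0,0]
    - [-1.0,-2.36,0,0]
    - [-1.0,-2.36,0,0]
    - [-1.0,-2.36,0,0]
    - [-0.5,-1.2,0,0]
    - [0,0,0,0]

```text
time_s: 16.55
eef_pos: [368.6, 127.5, 160.4]
ee_rot: [-0.0, 0.997, 0.077, -0.001]
force: [1.3, 0.1, -0.7]
grip_width: 0.434
```

```bash
python3 - <<'E'
from h import *
np.set_printoptions(precision=2,suppress=True)
c=cap('wrist','wrist12.png');s=readout.sense(); R,p=tool(s); print(p,yaw(s),s['force'],s['wrist_torque'],s['grip_width']*85.4)
print(proj(c,[[508.2,147.2,95],[508.2,147.2,72]]))
E
```

```text
[369.44 126.78 160.64] 8.779733789805048 [ 0.14  0.58 -0.35] [-0.01 -0.01  0.02] 37.431468719574234
[[ 319.36 -151.02]
 [ 318.26 -112.9 ]]
```

View pics/wrist12.png

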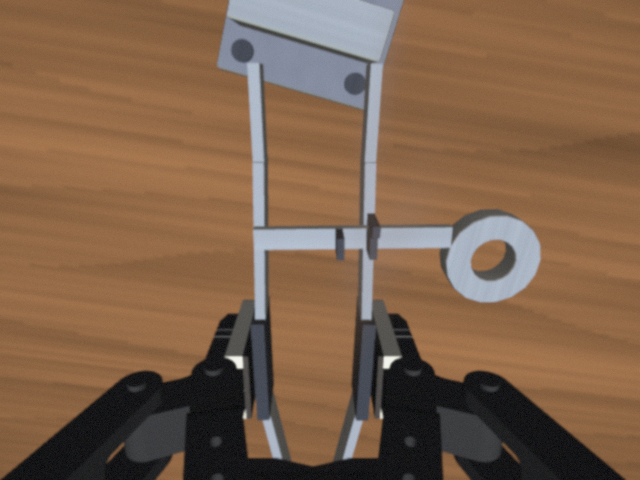

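Emit:
apply_moves:
  targets:
    - [0,0,1.2,0]
    - [0,0,1.5,0]
    - [0,0,1.0,0]
    - [1.0,0,0,0]
    - [1.5,0,0,0]
    - [1.4,0,0,0]
    - [0.5,0,0,0]
    - [0,0,0,0]

```text
time_s: 17.4
eef_pos: [414.0, 133.1, 124.1]
ee_rot: [0.0, 0.997, 0.076, 0.0]
force: [-0.6, 0.9, -0.6]
grip_width: 0.437
```

```bash
python3 - <<'E'
from h import *
np.set_printoptions(precision=2,suppress=True)
c=cap('wrist','wrist13.png');s=readout.sense(); R,p=tool(s); print(p,yaw(s),s['force'],s['wrist_torque'],s['grip_width']*85.4)
print(proj(c,[[508.2,147.2,95],[508.2,147.2,72],[508.2,147.2,45]]))
d=cap('side','side13.png');a=cv2.imread('pics/side13.png')[220:340,270:430]
cv2.imwrite('pics/s13.png',cv2.resize(a,(800,600),interpolation=cv2.INTER_CUBIC))
E
```

```text
[413.32 133.12 123.97] 8.69484985747383 [ 0.64 -0.12 -1.23] [-0.03  0.01  0.01] 37.48102412885404
[[312.86  29.41]
 [312.8   39.48]
 [312.76  47.24]]
```

View pics/wrist13.png

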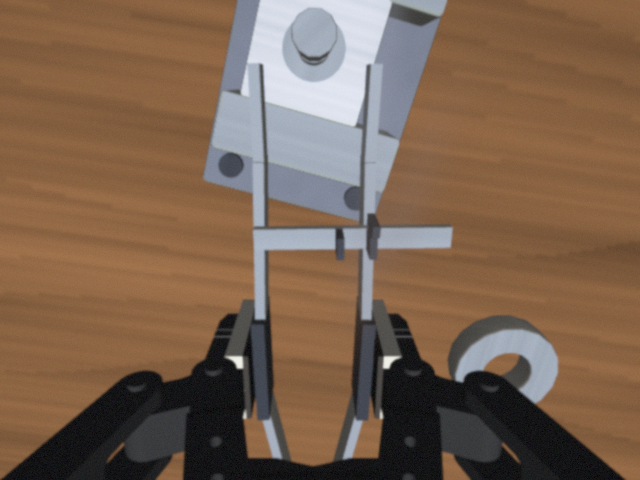

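View pics/s13.png

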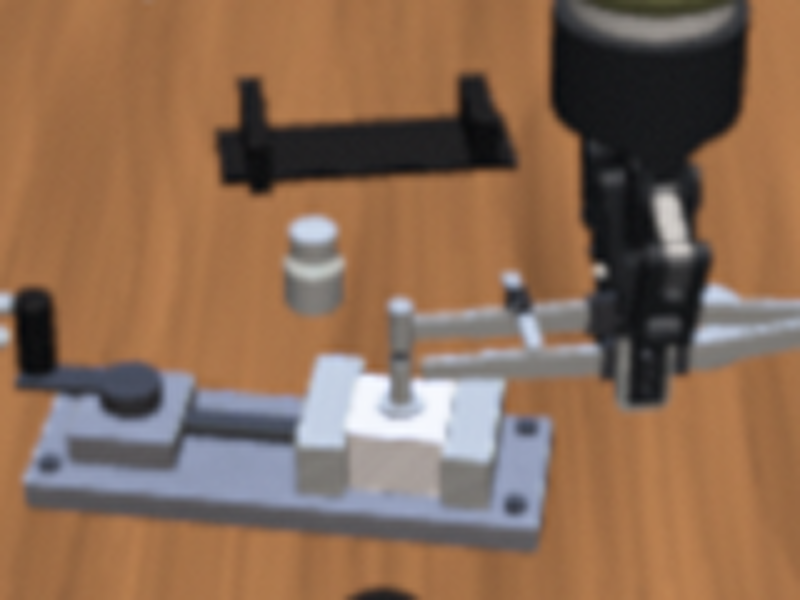

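```bash
python3 - <<'E'
from h import *
np.set_printoptions(precision=2,suppress=True)
s=readout.sense(); R,p=tool(s); d=capture('side')
for zm in (50,51.5,53):
  print(zm,'tips mid-height ends L,R',proj(d,[p+R@[89.1,-14.4,zm],p+R@[89.1,16.2,zm]]).ravel(), 'bar',proj(d,[p+R@[45,16.2,zm-6],p+R@[45,-16,zm-6]]).ravel())
print('groove, top',proj(d,[[507.4,147.1,72],[507.4,147.1,95],[507.4,147.1,45]]).ravel())
a=cv2.imread('pics/side13.png')[265:315,325:415]
cv2.imwrite('pics/s13b.png',cv2.resize(a,None,fx=8.8,fy=8.8,interpolation=cv2.INTER_CUBIC))
E
```

```text
50 tips mid-height ends L,R [354.25 292.95 352.01 284.5 ] bar [373.25 280.54 376.15 289.34]
51.5 tips mid-height ends L,R [354.24 293.56 352.   285.1 ] bar [373.23 281.15 376.13 289.96]
53 tips mid-height ends L,R [354.24 294.17 352.   285.71] bar [373.21 281.75 376.11 290.57]
groove, top [350.02 289.77 350.09 280.34 349.95 300.6 ]
```

View pics/s13b.png

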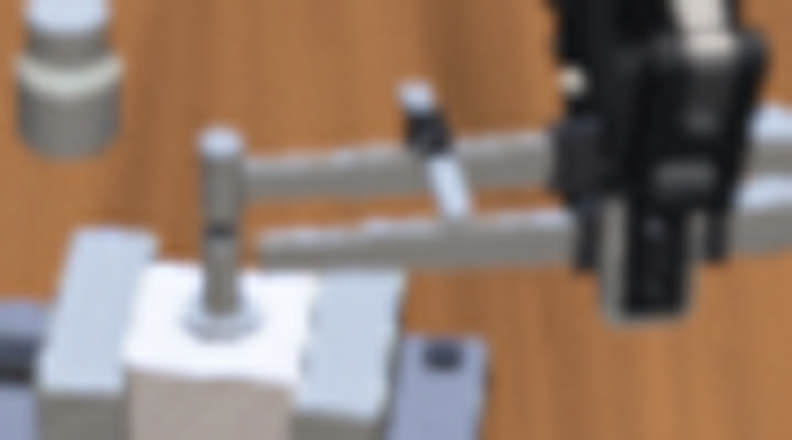

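Emit:
apply_moves:
  targets:
    - [0.4,0,0,0]
    - [0.4,0,0,0]
    - [0.4,0,0,0]
    - [0.4,0,0,0]
    - [0,0,0,0]
    - [0,0,0,0]

```text
time_s: 18.15
eef_pos: [429.0, 135.7, 123.8]
ee_rot: [-0.0, 0.997, 0.076, -0.0]
force: [-0.7, -0.2, -0.7]
grip_width: 0.437
```

```bash
python3 - <<'E'
from h import *
np.set_printoptions(precision=2,suppress=True)
c=cap('wrist','wrist14.png');s=readout.sense(); R,p=tool(s); print(p,yaw(s),s['force'],s['wrist_torque'],s['grip_width']*85.4)
print(proj(c,[[507.4,147,95],[507.4,147,72],p+R@[79.1,0.9,46.7]]))
E
```

```text
[428.91 135.65 123.82] 8.7059452801735 [-0.59  0.65 -0.81] [ 0.04 -0.01  0.  ] 37.207889031256634
[[314.51 108.82]
 [314.16 103.61]
 [315.13 105.48]]
```

View pics/wrist14.png

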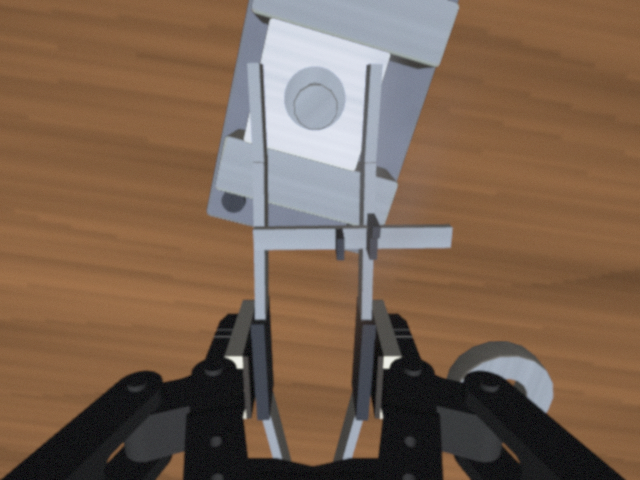

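Emit:
apply_moves:
  targets:
    - [0,0,0,0]
    - [0,0,0,0]
    - [0,0,0,0]
    - [0,0,0,0]
    - [0,0,0,0]
  grip: 3.4

```text
time_s: 18.7
eef_pos: [429.0, 135.7, 123.9]
ee_rot: [0.0, 0.997, 0.076, -0.0]
force: [-0.4, 0.2, -1.1]
grip_width: 0.395
```

```bash
python3 - <<'E'
from h import *
np.set_printoptions(precision=2,suppress=True)
c=cap('wrist','wrist15.png');s=readout.sense(); R,p=tool(s); print(p,yaw(s),s['force'],s['wrist_torque'],s['grip_width']*85.4)
a=cv2.imread('pics/wrist15.png')[40:300,220:460]
cv2.imwrite('pics/w15.png',cv2.resize(a,None,fx=2.3,fy=2.3,interpolation=cv2.INTER_CUBIC))
E
```

```text
[429.05 135.65 123.91] 8.697679952393113 [ 0.03  0.57 -0.75] [-0.02 -0.01 -0.06] 34.31639228731878
```

View pics/w15.png

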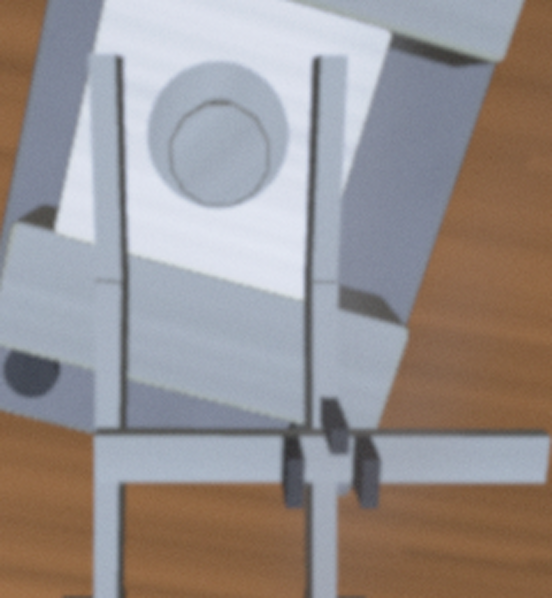

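```bash
python3 - <<'E'
from h import *
np.set_printoptions(precision=2,suppress=True)
s=readout.sense(); R,p=tool(s); c=capture('wrist')
g=lambda uv,z: R.T@(onz(c,uv,z)[0]-p)
f=lambda u,v:[220+u/2.3,40+v/2.3]
zt=p[2]-46.7
print('tip inner', g(f(119,150),zt),g(f(315,150),zt))
print('stud',g(f(220,153),95), 'r', g(f(170,153),95)[1],g(f(270,153),95)[1])
zb=p[2]-51.7+6
a=cv2.imread('pics/wrist15.png')[205:275,320:400]
cv2.imwrite('pics/w15b.png',cv2.resize(a,None,fx=8,fy=8,interpolation=cv2.INTER_CUBIC))
E
```

```text
tip inner [ 79.05 -10.38  46.71] [79.06 11.74 46.71]
stud [79.69  0.9  28.92] r -3.884028470292219 5.684227191016596
```

View pics/w15b.png

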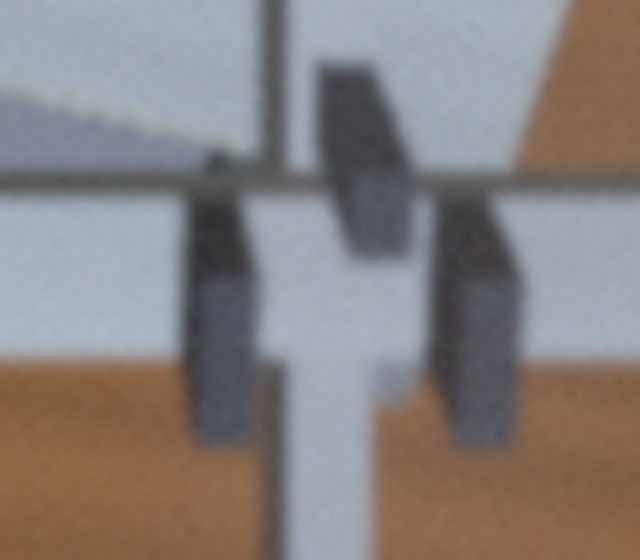

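Emit:
apply_moves:
  targets:
    - [0,0,0,0]
    - [0,0,0,0]
    - [0,0,0,0]
    - [0,0,0,0]
    - [0,0,0,0]
    - [0,0,0,0]
  grip: 3.37

```text
time_s: 19.4
eef_pos: [429.0, 135.7, 123.9]
ee_rot: [-0.0, 0.997, 0.076, -0.0]
force: [-0.7, 0.0, -1.0]
grip_width: 0.396
```

```bash
python3 - <<'E'
from h import *
np.set_printoptions(precision=2,suppress=True)
c=cap('wrist','wrist16.png');s=readout.sense(); R,p=tool(s); print(p,yaw(s),s['force'],s['wrist_torque'],s['grip_width']*85.4)
a=cv2.imread('pics/wrist16.png')[40:300,220:460]
cv2.imwrite('pics/w16.png',cv2.resize(a,None,fx=2.3,fy=2.3,interpolation=cv2.INTER_CUBIC))
d=cap('side','side16.png');a=cv2.imread('pics/side16.png')[245:325,305:425]
cv2.imwrite('pics/s16b.png',cv2.resize(a,None,fx=6.6,fy=6.6,interpolation=cv2.INTER_CUBIC))
cap('scene','scene16.png')
print([readout.sense()['grip_width']*85.4])
E
```

```text
[429.03 135.65 123.89] 8.699122658035844 [ 0.46 -0.39 -1.85] [ 0.03 -0.01 -0.02] 34.086792071796296
[33.780410175088356]
```

View pics/w16.png

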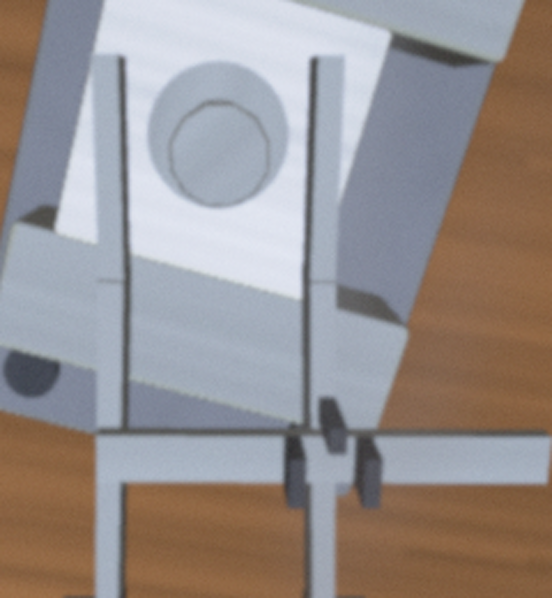

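View pics/s16b.png

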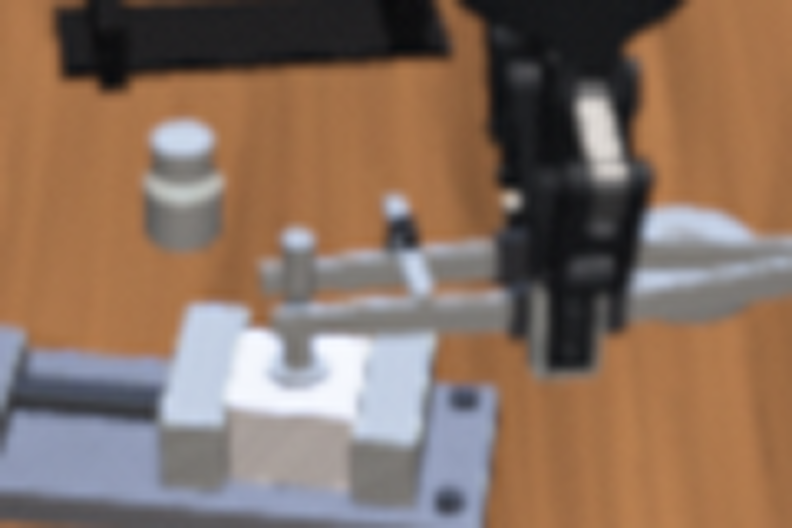

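View pics/scene16.png

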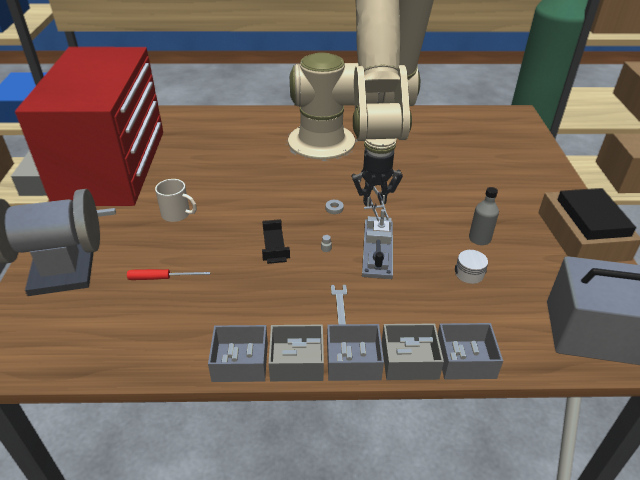

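```bash
python3 - <<'E'
from h import *
print(readout.sense()['time_s'],ctrl.finish_job())
E
```

```text
the job is handed in; nothing more can be done
19.55 None
```

I turned the crank clockwise until the block was clamped, picked up the tweezers, set their tips around the stud at the groove, and handed the job in at 19.6 s.

- **Vise:** the crank went stiff, and I pushed to about 12 N at the knob before letting go. In the pictures the block sits tight between both jaws.
- **Tweezers:** I lifted them off the rest by their grip plates and brought them in level. By the side and wrist pictures the tips are at about 72 mm, within about 0.5 mm of the groove height.
- **Clearance:** the stud is centred between the tips to about 0.3 mm, with roughly 6 mm free on each side. The wrist force showed only noise plus the tweezers' weight, so nothing is touching.
- **Squeeze:** the pointer stands between the posts. The picture before the last 0.3 mm of squeeze gave a tip gap of about 22 mm, and I did not measure it again after that.
- **Disagreement:** in the last picture the pointer looks slightly to the right of the middle of the posts, which may be perspective. The gripper opening read 33.8 to 34.1 mm, against the 34 mm mark.
- **Bystanders:** the last scene picture shows nothing else moved.

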